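Unlock the repair turntable and hold its index plunger out

ROBOT

A 6-joint arm with a two-finger parallel gripper is mounted at the origin on the work surface. World frame = base frame: x ahead of the robot, y to its left, z up, the work surface at z = 0. Lengths are in m, angles in rad, forces in N, time in s.
With the tool pointing down it reaches from about 0.35 to 0.775 m from the base axis. Payload 7.3 kg.
Tool frame: the origin (TCP) lies between the finger pads; the fingertips stand robot.tcp_to_tips ahead of it and the grasp point (between the pads) lies 2 mm behind it (robot.tcp_to_tips is the distance from the TCP to the fingertips, in m); y points along the fingers, x is the direction in which the jaws open and shut, and the axes are right-handed (so a half turn about y gives the same grasp; the last joint's range is limited). The gripper opens to 92 mm and grips with 3 to 60 N. Pads are 19 mm wide; open, the fingers measure 130 mm over their backs; the gripper's body (75 mm by 190 mm) begins 47 mm behind the grasp point.
Start: joints at [0.978, 0.342, 1.524, -0, 1.275, -0.146], TCP at [0.227, 0.473, 0.244] pointing down, gripper open.
Joint ranges: [-2.53, 2.53], [-0.77, 2.02], [0.04, 2.7], [-1, 4.14], [0.28, 2.66], [-3.11, 3.11]. Speed limits (rad/s): [2.57, 2.57, 3.14, 3.14, 3.14, 3.14].

INTERFACE

Orientations are given as [roll, pitch, yaw] about the fixed x, y, z axes, in that order (R = Rz(yaw) Ry(pitch) Rx(roll)).
In Python, from cell import status, read_camera, get_calibration, robot gives the robot as it stands.
- The arm moves only by the shell command python3 -m creep 'ROWS' [FORCE]. ROWS is JSON, a list of rows, each an object of numbers: "dx", "dy", "dz": the shift along the tool's x, y, z in m; "rx", "ry", "rz": the turn, a rotation vector about the tool's x, y, z in rad; "gripper": the opening, from 0 (shut) to 1 (fully open). A call has 1 to 20 rows; each row is the pose to reach, as a shift and turn from the pose commanded when the call began, along the tool's axes at that moment; what a row does not reach only later rows make up. A row lasts 1/8 s, in which the tool goes at most 62.5 mm and 10.7 degrees, less where a joint would pass 70% of its speed; a pose out of reach is approached as far as the arm can. A call with a gripper value outside its range is refused whole. The fingers move at their own pace and stop on an object; FORCE is the grip in N (left out, the last holds). Time passes only in rows, so rows that repeat a pose let the fingers close. It gives the time, the measured TCP pose, the force and the opening at its end, in the units of the state.
- status.observe(): the state, without advancing time (a new reading comes with each control period).
- read_camera(name): name is "scene" or "top" or "wrist"; returns (picture, depth): 384x512x3 uint8, red, green, blue; 384x512 float32, m along the optical axis (not along the pixel's ray), 0 where there is no reading.
- get_calibration(name): a dict with "fx", "fy", "cx", "cy" (pixels), "xyz" and "rotation" of the camera in the world; the wrist camera has in their place "mount" (4x4, takes a point from camera to tool coordinates, whose origin is the TCP and whose axes are the tool frame's). Camera axes: x right, y down, z forward; pixel columns grow to the right and rows downward; lengths in m; the calibration is good to about 2 mm. A picture is of the moment at which its call begins: read the wrist's pose just before it. get_calibration takes no time and is no camera call.
- robot.hand_in(): hands the job in, once; it reports no verdict.
The state is a dict: "time": time; "qpos": joint angles; "qvel": joint speeds; "joint_efforts": joint torques, N m; "tool_pos": TCP position; "tool_rot": TCP orientation; "contact_force": force on the tool from outside, world axes, zero at the start; "torque": the same for the moment, N m; "opening": finger opening in m.
Only numpy, scipy, OpenCV 4.12 (cv2) and the standard library are available. Lean on these libraries where they do the work, as an engineer would, in place of code of your own. Each camera call takes 0.05 s, during which the arm holds its last target.

TASK

The amplifier on the repair turntable has to be swung round. Lift the red clip-on guard straight up off the index plunger, stand it upright in the blue tray without dropping it, then pull the black plunger knob up as far as it goes and finish while still holding it there, pin clear of its hole, so that I can turn the table. Leave the multimeter, the solder spool and the jar where they are.

Things in the scene. Friction and masses are not known exactly. Their poses are not given: they have to be found in the camera images.
- fixture: Indexing turntable, fixed to the bench; place and yaw vary. Origin at bench height on the upright plunger axis; +x points to the turntable's centre 100 mm away, z up. Grey base plate x -60 to 230 mm, y +-80 mm, 10 mm thick; aluminium disc 220 mm diameter, top at z 30 mm, carrying an open amplifier board that begins at x 50 mm and rises to z 78 mm.
- rail_block (a point): Centre of the top face, at z 78 mm, of the dark steel rail block over the disc's rim: 60 mm along the fixture's x, 40 mm along y, z 44 to 78 mm, with a flange at its foot (top at z 48 mm) and one sprung steel ball in each y side. The plunger comes out of its top; the guard straddles it.
- guard_grip (a point): Grip point of the loose red guard (about 90 g), in its upright tab: 12 mm thick along y (pinch it along y), 40 mm along x, 36 mm high. It lies 22 mm above the guard's flat roof, 14 mm below the tab's top, 102 mm above the guard's underside. Axes as the fixture's while clipped on. The guard is a bridge over the knob, 69 mm along x, 57 mm along y, 116 mm high.
- guard_foot (a point): Centre of the guard's underside, 102 mm under guard_grip; clipped on, the guard stands on the rail block's flange, 48 mm above the bench. It is open below and at both ends. Inner ridges have snapped under the two sprung balls: a straight upward pull of about 6 to 12 N over the first 7 mm frees it with a small hop; it must rise 75 mm to be clear above the knob.
- knob (a point): Grip point of the plunger's black ribbed knob with a yellow dot on top, under the guard at first: upright cylinder, 24 mm diameter, 36 mm high. This point is on its axis, 15 mm below its top and, when the plunger is home, 103 mm above the bench and 25 mm above the rail block's top. It moves with the plunger.
- plunger (a joint): Travel of the plunger straight up, in m: 0 = pin seated in its hole, 0.014 = fully back at the stop. The pin stands 10 mm deep in the hole. The spring pulls down with 7 N at 0 and 14 N at 0.014, and snaps the pin home when let go.
- tray: Empty blue open tray, fixed on the bench; its place, yaw and side (left or right of the turntable) vary. 148 mm square outside, 24 mm high, walls 4 mm, inner floor 4 mm above the bench. Origin at the centre of its underside.
- meter: Dark multimeter lying on the bench, loose, 170 mm along x, 84 mm along y, 44 mm high; origin at the centre of its underside. Bystander.
- spool: Solder spool with blue flanges, loose, upright, 54 mm diameter, 50 mm high; origin at the centre of its underside. Bystander.
- jar: Small amber jar with white cap, loose, upright, 54 mm diameter, 60 mm high; origin at the centre of its underside. Bystander.
Mind the look-alikes: they are no part of the job. Of the things shaped like the part that bears guard_grip, the red one is meant.

How it is judged:
On the way, in this order (a step that is already met when the one before it is completed fails the run):
1. The guard is lifted off the rail in the fingers, clear above the knob, with the plunger still home (z of guard_grip in the frame of fixture above 0.215 m and contact force between the fingers and guard above 0.5 N and value of joint plunger below 0.004 m), for 0.1 s.
2. The guard stands upright on the tray's floor, let go, with the plunger still home (horizontal distance between guard_grip and tray below 0.06 m and z of guard_grip in the frame of tray below 0.113 m and angle between guard_grip's own z axis and vertical below 0.12 rad and contact force between the fingers and guard below 0.1 N and linear speed of guard below 0.03 m/s and value of joint plunger below 0.004 m), for 0.2 s.
At the end, for the whole second after the job is handed in: The plunger is held by the fingers at more than 11.5 mm of its 14 mm travel (pin clear of the hole), finger force on it over 2 N, through the last second; the guard stands upright (within 0.12 rad), at rest and let go, on the tray's floor, its centre within 60 mm of the tray's (value of joint plunger above 0.0115 m and contact force between the fingers and plunger above 2 N and contact force between guard and plunger below 0.1 N and horizontal distance between guard_grip and tray below 0.06 m and z of guard_grip in the frame of tray below 0.113 m and angle between guard_grip's own z axis and vertical below 0.12 rad and contact force between the fingers and guard below 0.1 N and linear speed of guard below 0.03 m/s); the arm keeps its last pose, push and grip.
It fails at once if The guard is dropped or thrown: faster than 0.7 m/s while not in the fingers (linear speed of guard above 0.7 m/s and contact force between the fingers and guard below 0.05 N).
It fails at once if The meter is moved more than 30 mm (distance of meter from where it was at the start of the episode above 0.03 m).
It fails at once if The spool is moved more than 30 mm (distance of spool from where it was at the start of the episode above 0.03 m).
It fails at once if The jar is moved more than 30 mm (distance of jar from where it was at the start of the episode above 0.03 m).
It also fails if it takes over 58 s, if anything falls off the work surface, if the arm or the gripper's body presses on something with over 40 N, if the wrist force passes 120 N, or if a joint passes its speed limit or range.

## Working session

There is one attempt and no reset: what is moved stays moved. The work goes in short steps, Python scripts to look and compute and a shell command to move; the robot and the scene stay as the last step left them, time stands still between calls to the robot, and variables do not carry over. Pictures are saved under pics/ and viewed, and the job is handed in when it is done.

```bash
mkdir -p pics; ls; python3 - <<'E'
from cell import status, read_camera, get_calibration, robot
import cv2,numpy as np
print(status.observe()); print(robot.tcp_to_tips)
for n in ("scene","top","wrist"):
    c=get_calibration(n); print(n,c)
    p,d=read_camera(n); np.savez(f"{n}0.npz",p=p,d=d); cv2.imwrite(f"pics/{n}0.png",cv2.cvtColor(p,cv2.COLOR_RGB2BGR))
E
```

```text
pics
{'time': 0.0, 'qpos': array([ 9.78053103e-01,  3.42719006e-01,  1.52504161e+00, -1.60086477e-07,
        1.27541486e+00, -1.46017216e-01]), 'qvel': array([-0.00025411,  0.00193859, -0.00151779, -0.00136923, -0.00137995,
       -0.00063223]), 'joint_efforts': array([ 5.92904726e-04, -4.31233943e+01, -2.44229168e+01,  7.15755788e-02,
        5.59384050e-02, -1.43162360e-04]), 'tool_pos': array([0.22657158, 0.47315221, 0.2430383 ]), 'tool_rot': array([-1.57056618e+00,  1.56600095e-03,  1.12407055e+00]), 'contact_force': array([ 0.3686036 , -1.02848626,  0.63923625]), 'torque': array([-0.01000655,  0.04040866, -0.01989976]), 'opening': 0.09214935670785553}
0.017
scene {'fx': 417.0312369399626, 'fy': 417.0312369399626, 'cx': 260.43660670971366, 'cy': 194.9470282329649, 'xyz': array([1.01566503, 0.36333744, 0.95862295]), 'rotation': array([-2.54392542, -0.01643582,  2.25740535])}
top {'fx': 454.1819271130253, 'fy': 454.1819271130253, 'cx': 261.290022470137, 'cy': 196.57174097873428, 'xyz': array([0.41124308, 0.00614261, 1.47356341]), 'rotation': array([-3.04633039, -0.0127782 , -1.59967496])}
wrist {'fx': 283.4294414511349, 'fy': 283.4294414511349, 'cx': 255.63211491946825, 'cy': 190.2283931522538, 'mount': array([[ 9.99999807e-01,  1.13545759e-04,  6.11566979e-04,
        -3.89710224e-04],
       [-5.51395467e-04, -2.93207396e-01,  9.56048701e-01,
        -1.40479079e-01],
       [ 2.87871236e-04, -9.56048853e-01, -2.93207277e-01,
         8.01465067e-02],
       [ 0.00000000e+00,  0.00000000e+00,  0.00000000e+00,
         1.00000000e+00]])}
```

View pics/scene0.png

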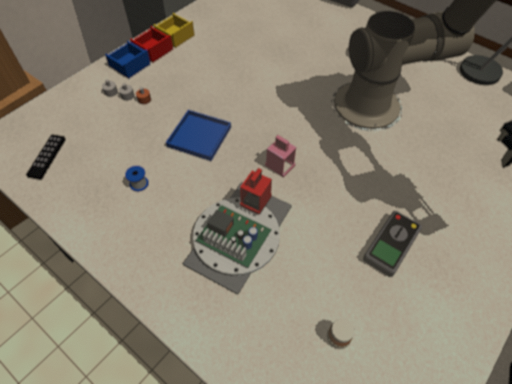

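View pics/top0.png

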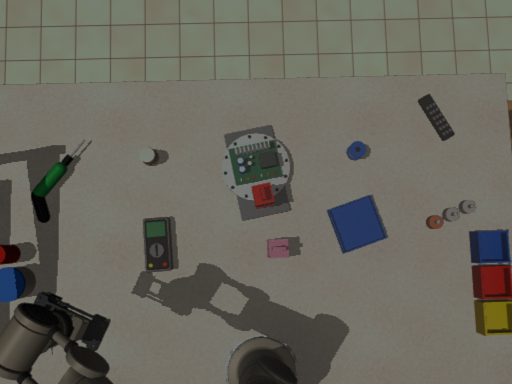

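View pics/wrist0.png

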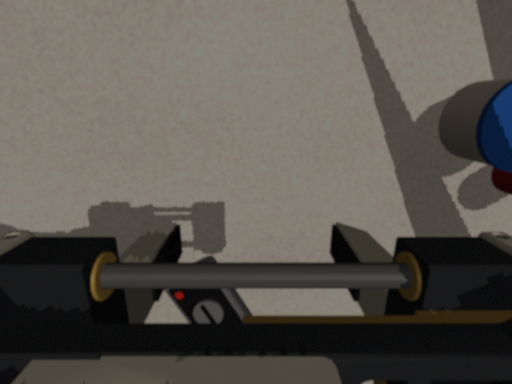

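```bash
cat > h.py <<'E'
import numpy as np,cv2
from scipy.spatial.transform import Rotation as R
from cell import get_calibration
def campose(n,st=None):
    c=get_calibration(n)
    if n=="wrist":
        T=np.eye(4);T[:3,:3]=R.from_euler('xyz',st["tool_rot"]).as_matrix();T[:3,3]=st["tool_pos"]
        return c,T@c["mount"]
    T=np.eye(4);T[:3,:3]=R.from_euler('xyz',c["rotation"]).as_matrix();T[:3,3]=c["xyz"];return c,T
def cloud(n,d,st=None):
    c,T=campose(n,st);v,u=np.mgrid[:d.shape[0],:d.shape[1]]
    P=np.stack([(u-c["cx"])/c["fx"]*d,(v-c["cy"])/c["fy"]*d,d],-1)
    return P@T[:3,:3].T+T[:3,3]
def plane(n,uv,z,st=None):
    c,T=campose(n,st);uv=np.atleast_2d(uv).astype(float)
    r=np.c_[(uv[:,0]-c["cx"])/c["fx"],(uv[:,1]-c["cy"])/c["fy"],np.ones(len(uv))]@T[:3,:3].T
    return T[:3,3]+r*((z-T[2,3])/r[:,2])[:,None]
def proj(n,P,st=None):
    c,T=campose(n,st);q=(np.atleast_2d(P)-T[:3,3])@T[:3,:3]
    return np.c_[q[:,0]/q[:,2]*c["fx"]+c["cx"],q[:,1]/q[:,2]*c["fy"]+c["cy"]]
E
cat > m.py <<'E'
from h import *
for n in("top","scene"):
    z=np.load(n+"0.npz");p=z["p"];d=z["d"];W=cloud(n,d)
    hsv=cv2.cvtColor(p,cv2.COLOR_RGB2HSV);H,S,V=[hsv[...,i].astype(int) for i in range(3)]
    print(n,"bench z",np.median(W[...,2][(d>0)]))
    def blob(m,near):
        k,l,s,c=cv2.connectedComponentsWithStats(m.astype(np.uint8));
        i=min((i for i in range(1,k) if s[i,4]>30),key=lambda i:np.hypot(*(c[i]-near)));return l==i,s[i],c[i]
    A={"top":dict(red=(263,194),tray=(357,223),spool=(356,150)),"scene":dict(red=(256,192),tray=(198,134),spool=(136,177))}[n]
    red=((H<6)|(H>174))&(S>150)&(V>50); blue=(H>100)&(H<130)&(S>120)
    m,s,c=blob(red,A["red"]);P=W[m];print("red",s,c,"z range",np.percentile(P[:,2],[1,50,90,99]))
    for lo,hi in((.14,.155),(.119,.13)):
        q=P[(P[:,2]>lo)&(P[:,2]<hi)]
        if len(q)>5: print(lo,len(q),q[:,:2].mean(0),cv2.minAreaRect((q[:,:2]*1000).astype(np.float32)))
    m,s,c=blob(blue,A["tray"]);cn=max(cv2.findContours(m.astype(np.uint8),0,2)[0],key=cv2.contourArea)
    q=plane(n,cn[:,0],.024);r=cv2.minAreaRect((q[:,:2]*1000).astype(np.float32));print("tray",s,r)
    m,s,c=blob(blue,A["spool"]);P=W[m];print("spool",P.mean(0),P.max(0),P.min(0))
E
python3 m.py; python3 - <<'E'
import cv2
a=cv2.imread('pics/top0.png')[110:270,210:330];b=cv2.imread('pics/scene0.png')[130:300,180:310]
cv2.imwrite('pics/c0.png',cv2.hconcat([cv2.resize(a,(400,533),interpolation=2),cv2.resize(b,(400,533),interpolation=2)]))
E
```

```text
top bench z -0.0004481294662066482
red [252 183  22  23 313] [261.80511182 193.8913738 ] z range [0.12246447 0.1284965  0.16303243 0.16796508]
0.119 199 [ 0.54767248 -0.01514507] ((548.0049438476562, -18.5726318359375), (57.20315170288086, 55.81955337524414), 11.155388832092285)
tray [ 328  196   58   57 1984] ((454.45330810546875, -318.67657470703125), (143.9405517578125, 148.048583984375), 17.97863006591797)
spool [ 0.6890316  -0.32562217  0.04425901] [ 0.71424652 -0.30314171  0.0578521 ] [ 0.664546   -0.35174402 -0.00088881]
scene bench z 0.0015035855551078225
red [241 169  30  44 586] [257.37030717 188.21672355] z range [0.05576848 0.12884854 0.16293057 0.16800388]
0.119 198 [ 0.55263062 -0.01048406] ((550.6847534179688, -15.946517944335938), (57.062625885009766, 56.02307891845703), 11.413443565368652)
tray [ 167  111   63   47 1693] ((462.18865966796875, -311.4743347167969), (148.87832641601562, 146.66929626464844), 17.95465660095215)
spool [ 0.69394704 -0.32197805  0.05113174] [ 0.7178039  -0.29596024  0.05641554] [ 0.66947964 -0.3507809   0.03227678]
```

View pics/c0.png

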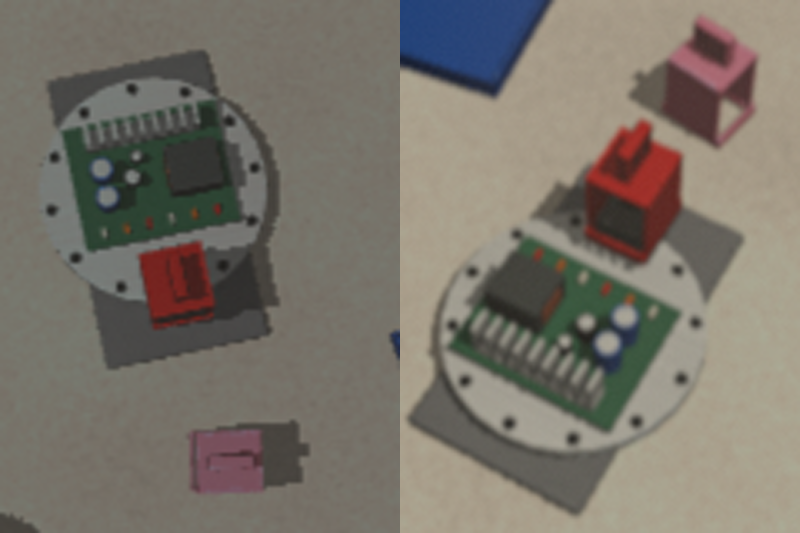

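```bash
cat >> h.py <<'E'
def fix(o,yaw,P):
    c,s=np.cos(yaw),np.sin(yaw);P=np.atleast_2d(P);return P@np.array([[c,-s,0],[s,c,0],[0,0,1]]).T+np.r_[o,0]
E
python3 - <<'E'
from h import *
k=400/120
cor=np.array([(48,82),(207,50),(271,333),(108,369)])/k+[210,110]-.35
q=plane("top",cor,.010)[:,:2];print(q)
for i in range(4):
    e=q[(i+1)%4]-q[i];print(np.linalg.norm(e),np.degrees(np.arctan2(e[1],e[0]))%180)
# scene: corners
sx=400/130;sy=533/170
cor2=np.array([(578,514),(744,236),(410,413)])/[sx,sy]-[130-0,0]+[180,130];cor2=np.array([((x-400)/sx+180-.35,y/sy+130-.35) for x,y in((578,516),(745,236),(408,415))])
q2=plane("scene",cor2,.010)[:,:2];print(q2)
for a,b in((0,1),(0,2)):
    e=q2[b]-q2[a];print(np.linalg.norm(e),np.degrees(np.arctan2(e[1],e[0]))%180)
c=q.mean(0);print("plate centre",c)
yaw=np.radians(11.5)
print("origin",c-.085*np.array([np.cos(yaw),np.sin(yaw)]))
E
```

```text
[[ 0.75894179  0.09947992]
 [ 0.78701324 -0.05783308]
 [ 0.50574188 -0.11118411]
 [ 0.47534417  0.0475546 ]]
0.15979796514094266 100.11755838659325
0.2862864205509135 10.74016659715923
0.16162301236951945 100.84063033203809
0.2883120691523337 10.3756499897028
[[ 0.76094376  0.10453678]
 [ 0.4769848   0.05187399]
 [ 0.78564072 -0.05500346]]
0.2888010766799988 10.50665346136833
0.1614404778903575 98.79958738870207
plate centre [ 0.63176027 -0.00549567]
origin [ 0.54846667 -0.02244194]
```

```bash
cat >> h.py <<'E'
def rel(st,target,yawdeg):
    R0=R.from_euler('xyz',st["tool_rot"]);R1=R.from_euler('xyz',[-np.pi/2,0,np.radians(yawdeg)])
    d=R0.inv().apply(np.asarray(target)-st["tool_pos"]);r=(R0.inv()*R1).as_rotvec()
    print("tool",np.round(st["tool_pos"],4),np.round(np.degrees(st["tool_rot"]),2),"open",round(st["opening"],4),"F",np.round(st["contact_force"],1),"t",st["time"]);print("d",np.round(d,4),"r",np.round(r,4))
E
python3 - <<'E'
from h import *
from cell import status
rel(status.observe(),[.549,-.02,.25],100.5)
E
```

```text
tool [0.2267 0.4732 0.2432] [-8.999e+01  6.000e-02  6.440e+01] open 0.0923 F [0.2 0.3 0.1] t 0.15
d [-0.3056 -0.0065 -0.5038] r [-5.000e-04 -6.301e-01 -1.000e-03]
```

```bash
python3 -m creep '[{"dx":-0.03,"dy":-0.006,"dz":-0.05,"ry":-0.06,"gripper":1},{"dx":-0.06,"dy":-0.006,"dz":-0.1,"ry":-0.12,"gripper":1},{"dx":-0.09,"dy":-0.006,"dz":-0.15,"ry":-0.18,"gripper":1},{"dx":-0.12,"dy":-0.006,"dz":-0.2,"ry":-0.25,"gripper":1},{"dx":-0.15,"dy":-0.006,"dz":-0.25,"ry":-0.31,"gripper":1},{"dx":-0.18,"dy":-0.006,"dz":-0.3,"ry":-0.37,"gripper":1},{"dx":-0.21,"dy":-0.006,"dz":-0.35,"ry":-0.43,"gripper":1},{"dx":-0.24,"dy":-0.006,"dz":-0.4,"ry":-0.5,"gripper":1},{"dx":-0.27,"dy":-0.006,"dz":-0.45,"ry":-0.56,"gripper":1},{"dx":-0.305,"dy":-0.006,"dz":-0.504,"ry":-0.63,"gripper":1},{"dx":-0.305,"dy":-0.006,"dz":-0.504,"ry":-0.63,"gripper":1},{"dx":-0.305,"dy":-0.006,"dz":-0.504,"ry":-0.63,"gripper":1},{"dx":-0.305,"dy":-0.006,"dz":-0.504,"ry":-0.63,"gripper":1}]'
cat > look.py <<'E'
import sys
from h import *
from cell import status,read_camera
st=status.observe()
p,d=read_camera("wrist");np.savez(sys.argv[1]+".npz",p=p,d=d,pos=st["tool_pos"],rot=st["tool_rot"])
cv2.imwrite(f"pics/{sys.argv[1]}.png",cv2.cvtColor(p,cv2.COLOR_RGB2BGR))
hsv=cv2.cvtColor(p,cv2.COLOR_RGB2HSV);H,S,V=[hsv[...,i].astype(int) for i in range(3)]
m=((H<6)|(H>174))&(S>150)&(V>40)&(d>0.03)
W=cloud("wrist",d,st);P=W[m]
print(len(P),np.percentile(P[:,2],[1,50,99]))
for lo,hi in((.158,.17),(.122,.134)):
    mm=m&(W[...,2]>lo)&(W[...,2]<hi)
    q=W[mm]
    if len(q)>50:
        v,u=np.nonzero(mm);print(lo,len(q),"px",u.mean(),v.mean(),q.mean(0),cv2.minAreaRect((q[:,:2]*1000).astype(np.float32)))
rel(st,st["tool_pos"],100.5)
E
python3 look.py w1
```

```text
81 [0.02854687 0.03701984 0.03868631]
tool [0.2267 0.4732 0.2432] [-8.999e+01  6.000e-02  6.440e+01] open 0.0923 F [0.2 0.3 0.1] t 0.15
d [0. 0. 0.] r [-5.000e-04 -6.301e-01 -1.000e-03]invalid input at $[0]: expected keys dx, dy, dz, rx, ry, rz, gripper
```

View pics/w1.png

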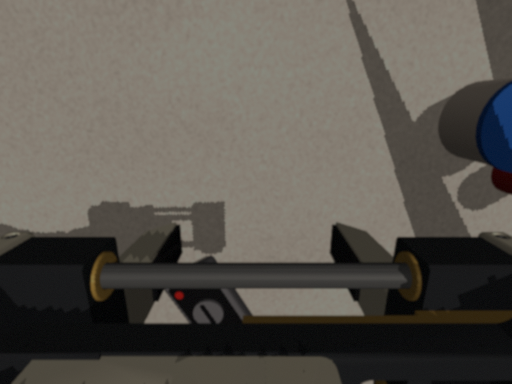

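The picture is unchanged because the move was refused. Every row needs all seven keys.

```bash
python3 -m creep '[{"dx":-0.06,"dy":-0.006,"dz":-0.1,"rx":0,"ry":-0.12,"rz":0,"gripper":1},{"dx":-0.09,"dy":-0.006,"dz":-0.15,"rx":0,"ry":-0.18,"rz":0,"gripper":1},{"dx":-0.12,"dy":-0.006,"dz":-0.2,"rx":0,"ry":-0.25,"rz":0,"gripper":1},{"dx":-0.15,"dy":-0.006,"dz":-0.25,"rx":0,"ry":-0.31,"rz":0,"gripper":1},{"dx":-0.18,"dy":-0.006,"dz":-0.3,"rx":0,"ry":-0.37,"rz":0,"gripper":1},{"dx":-0.21,"dy":-0.006,"dz":-0.35,"rx":0,"ry":-0.43,"rz":0,"gripper":1},{"dx":-0.24,"dy":-0.006,"dz":-0.4,"rx":0,"ry":-0.5,"rz":0,"gripper":1},{"dx":-0.27,"dy":-0.006,"dz":-0.45,"rx":0,"ry":-0.56,"rz":0,"gripper":1},{"dx":-0.305,"dy":-0.006,"dz":-0.504,"rx":0,"ry":-0.63,"rz":0,"gripper":1},{"dx":-0.305,"dy":-0.006,"dz":-0.504,"rx":0,"ry":-0.63,"rz":0,"gripper":1},{"dx":-0.305,"dy":-0.006,"dz":-0.504,"rx":0,"ry":-0.63,"rz":0,"gripper":1},{"dx":-0.305,"dy":-0.006,"dz":-0.504,"rx":0,"ry":-0.63,"rz":0,"gripper":1}]' && python3 look.py w2
```

```text
time: 1.7
tool_pos: [0.549, -0.0185, 0.2495]
tool_rot: [-1.57, -0.001, 1.754]
contact_force: [-0.5, 0.1, -0.5]
opening: 0.0919
3874 [0.04766465 0.12773463 0.16446426]
0.158 628 px 256.36146496815286 199.11464968152868 [ 0.54614969 -0.01813083  0.16325713] ((547.1050415039062, -18.36736297607422), (38.52677536010742, 12.192147254943848), 10.960220336914062)
0.122 2736 px 256.5296052631579 185.12865497076024 [ 0.54423203 -0.01820036  0.1276153 ] ((547.5458984375, -17.496135711669922), (60.016197204589844, 55.822391510009766), 11.094189643859863)
tool [ 0.549  -0.0185  0.2495] [-8.9960e+01 -5.0000e-02  1.0051e+02] open 0.0919 F [-0.5  0.1 -0.5] t 1.7
d [0. 0. 0.] r [-0.0008  0.0002  0.0008]
```

View pics/w2.png

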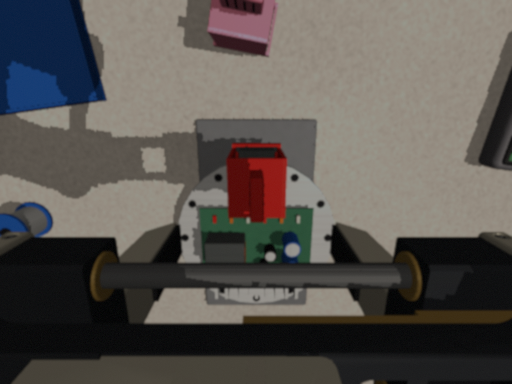

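The guard sits centred at (256,199). Its tab measures 38.5 x 12.2 mm with the top at z 0.164, and its grip point is at (0.547, -0.018). That agrees with the sizes given. The pink look-alike is at (243,20). I'll go down and grip.

```bash
python3 -m creep '[{"dx":0,"dy":0.04,"dz":0.002,"rx":0,"ry":-0.007,"rz":0,"gripper":1},{"dx":0,"dy":0.07,"dz":0.002,"rx":0,"ry":-0.007,"rz":0,"gripper":1},{"dx":0,"dy":0.09,"dz":0.002,"rx":0,"ry":-0.007,"rz":0,"gripper":1},{"dx":0,"dy":0.099,"dz":0.002,"rx":0,"ry":-0.007,"rz":0,"gripper":1},{"dx":0,"dy":0.099,"dz":0.002,"rx":0,"ry":-0.007,"rz":0,"gripper":0.3},{"dx":0,"dy":0.099,"dz":0.002,"rx":0,"ry":-0.007,"rz":0,"gripper":0},{"dx":0,"dy":0.099,"dz":0.002,"rx":0,"ry":-0.007,"rz":0,"gripper":0},{"dx":0,"dy":0.099,"dz":0.002,"rx":0,"ry":-0.007,"rz":0,"gripper":0},{"dx":0,"dy":0.099,"dz":0.002,"rx":0,"ry":-0.007,"rz":0,"gripper":0},{"dx":0,"dy":0.099,"dz":0.002,"rx":0,"ry":-0.007,"rz":0,"gripper":0}]' 40
```

```text
time: 3.0
tool_pos: [0.5476, -0.0197, 0.1508]
tool_rot: [-1.571, -0.0, 1.761]
contact_force: [-0.4, 0.1, -0.1]
opening: 0.0366
```

```bash
python3 -m creep '[{"dx":0,"dy":0,"dz":0,"rx":0,"ry":0,"rz":0,"gripper":0},{"dx":0,"dy":0,"dz":0,"rx":0,"ry":0,"rz":0,"gripper":0},{"dx":0,"dy":0,"dz":0,"rx":0,"ry":0,"rz":0,"gripper":0},{"dx":0,"dy":0,"dz":0,"rx":0,"ry":0,"rz":0,"gripper":0},{"dx":0,"dy":0,"dz":0,"rx":0,"ry":0,"rz":0,"gripper":0}]' 40
```

```text
time: 3.62
tool_pos: [0.5474, -0.0194, 0.1506]
tool_rot: [-1.57, -0.001, 1.761]
contact_force: [-0.8, 1.9, -1.0]
opening: 0.0116
```

```bash
python3 -m creep '[{"dx":0,"dy":-0.002,"dz":0,"rx":0,"ry":0,"rz":0,"gripper":0},{"dx":0,"dy":-0.004,"dz":0,"rx":0,"ry":0,"rz":0,"gripper":0},{"dx":0,"dy":-0.006,"dz":0,"rx":0,"ry":0,"rz":0,"gripper":0},{"dx":0,"dy":-0.008,"dz":0,"rx":0,"ry":0,"rz":0,"gripper":0},{"dx":0,"dy":-0.010,"dz":0,"rx":0,"ry":0,"rz":0,"gripper":0},{"dx":0,"dy":-0.013,"dz":0,"rx":0,"ry":0,"rz":0,"gripper":0},{"dx":0,"dy":-0.016,"dz":0,"rx":0,"ry":0,"rz":0,"gripper":0}]' && python3 -m creep '[{"dx":0,"dy":-0.01,"dz":0,"rx":0,"ry":0,"rz":0,"gripper":0},{"dx":0,"dy":-0.03,"dz":0,"rx":0,"ry":0,"rz":0,"gripper":0},{"dx":0,"dy":-0.05,"dz":0,"rx":0,"ry":0,"rz":0,"gripper":0},{"dx":0,"dy":-0.07,"dz":0,"rx":0,"ry":0,"rz":0,"gripper":0},{"dx":0,"dy":-0.09,"dz":0,"rx":0,"ry":0,"rz":0,"gripper":0},{"dx":0,"dy":-0.1,"dz":0,"rx":0,"ry":0,"rz":0,"gripper":0},{"dx":0,"dy":-0.1,"dz":0,"rx":0,"ry":0,"rz":0,"gripper":0},{"dx":0,"dy":-0.1,"dz":0,"rx":0,"ry":0,"rz":0,"gripper":0}]' && python3 look.py w3
```

```text
time: 4.5
tool_pos: [0.5478, -0.0198, 0.1671]
tool_rot: [-1.572, 0.001, 1.761]
contact_force: [0.4, 1.3, -1.2]
opening: 0.0118
time: 5.5
tool_pos: [0.5473, -0.0197, 0.266]
tool_rot: [-1.57, -0.0, 1.761]
contact_force: [-0.4, 0.3, -1.5]
opening: 0.0118
5307 [0.16793818 0.24341059 0.28016321]
0.158 57 px 250.2280701754386 160.47368421052633 [ 0.51514063 -0.03036296  0.16730437] ((519.4930419921875, -28.3164005279541), (10.97372817993164, 47.12532424926758), 11.822481155395508)
tool [ 0.5473 -0.0197  0.266 ] [-8.9930e+01 -2.0000e-02  1.0089e+02] open 0.0118 F [-0.4  0.3 -1.5] t 5.5
d [0. 0. 0.] r [-0.0013  0.0069  0.0004]
```

View pics/w3.png

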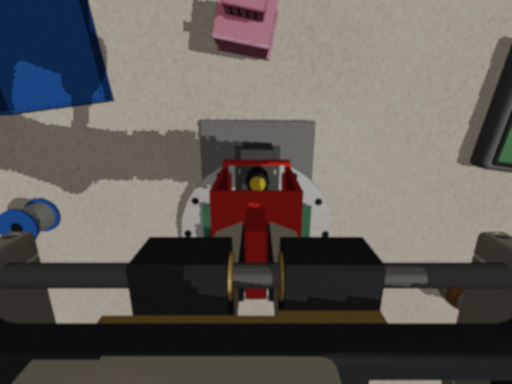

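```bash
python3 - <<'E'
from h import *
from cell import status
rel(status.observe(),[.458,-.315,.266],108)
E
```

```text
tool [ 0.5472 -0.0197  0.2659] [-8.9920e+01 -3.0000e-02  1.0089e+02] open 0.0116 F [ 0.   1.  -0.4] t 5.55
d [-2.731e-01 -1.000e-04  1.434e-01] r [-0.0014 -0.124   0.0006]
```

```bash
python3 -m creep '[{"dx":-0.02,"dy":0,"dz":0.01,"rx":0,"ry":-0.01,"rz":0,"gripper":0},{"dx":-0.05,"dy":0,"dz":0.026,"rx":0,"ry":-0.02,"rz":0,"gripper":0},{"dx":-0.09,"dy":0,"dz":0.047,"rx":0,"ry":-0.04,"rz":0,"gripper":0},{"dx":-0.13,"dy":0,"dz":0.068,"rx":0,"ry":-0.06,"rz":0,"gripper":0},{"dx":-0.17,"dy":0,"dz":0.089,"rx":0,"ry":-0.08,"rz":0,"gripper":0},{"dx":-0.21,"dy":0,"dz":0.11,"rx":0,"ry":-0.1,"rz":0,"gripper":0},{"dx":-0.24,"dy":0,"dz":0.126,"rx":0,"ry":-0.115,"rz":0,"gripper":0},{"dx":-0.26,"dy":0,"dz":0.137,"rx":0,"ry":-0.124,"rz":0,"gripper":0},{"dx":-0.273,"dy":0,"dz":0.143,"rx":0,"ry":-0.124,"rz":0,"gripper":0},{"dx":-0.273,"dy":0,"dz":0.143,"rx":0,"ry":-0.124,"rz":0,"gripper":0},{"dx":-0.273,"dy":0,"dz":0.143,"rx":0,"ry":-0.124,"rz":0,"gripper":0}]' && python3 look.py w4; python3 - <<'E'
from h import *
from cell import read_camera
p,d=read_camera("top");cv2.imwrite("pics/top4.png",cv2.resize(cv2.cvtColor(p,cv2.COLOR_RGB2BGR)[120:300,200:440],(720,540),interpolation=2))
z=np.load("w4.npz");st=dict(tool_pos=z["pos"],tool_rot=z["rot"]);W=cloud("wrist",z["d"],st)
hsv=cv2.cvtColor(z["p"],cv2.COLOR_RGB2HSV);m=(hsv[...,0]>100)&(hsv[...,0]<130)&(hsv[...,1]>100)&(z["d"]>0.1)&(W[...,2]<.04)
q=W[m&(np.abs(W[...,2]-.024)<.004)];print(len(q),cv2.minAreaRect((q[:,:2]*1000).astype(np.float32)))
q=W[m];print(len(q),q.min(0),q.max(0))
E
```

```text
time: 6.92
tool_pos: [0.4591, -0.314, 0.2665]
tool_rot: [-1.571, -0.001, 1.886]
contact_force: [-0.6, 0.3, -1.4]
opening: 0.0117
5066 [0.17160015 0.24398076 0.28080368]
tool [ 0.4591 -0.314   0.2665] [-9.0010e+01 -4.0000e-02  1.0803e+02] open 0.0117 F [-0.6  0.3 -1.4] t 6.925
d [0. 0. 0.] r [1.000e-04 1.315e-01 7.000e-04]
762 ((453.80059814453125, -319.44732666015625), (145.05596923828125, 146.05027770996094), 18.050825119018555)
8184 [ 0.36372978 -0.41005543  0.00051618] [ 0.54417026 -0.23050359  0.02578297]
```

View pics/w4.png

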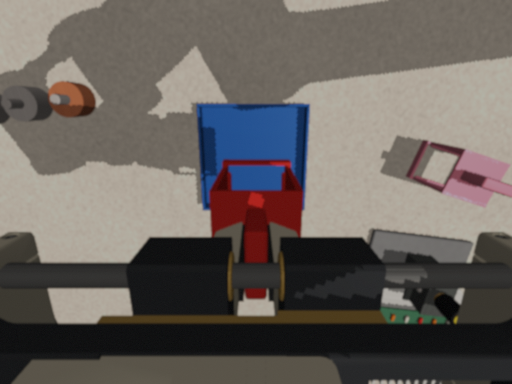

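View pics/top4.png

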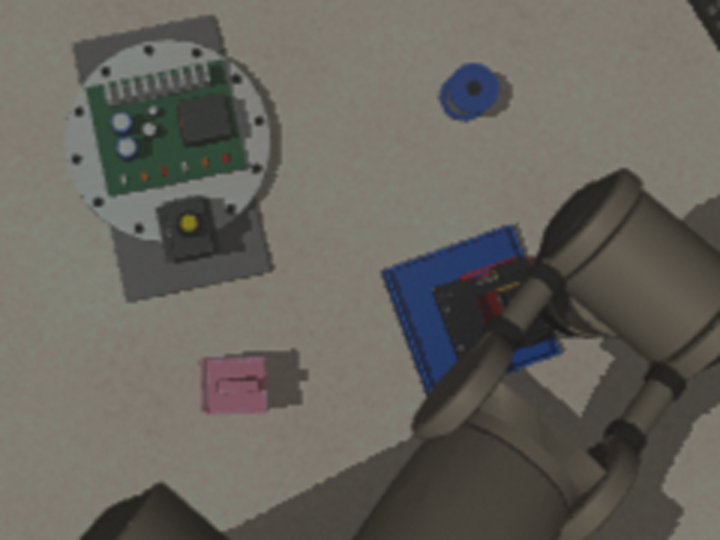

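The tray is centred under the guard to about 6 mm, and the wrist, top and plane estimates all give (0.454, -0.319). I'll correct that and lower.

```bash
python3 -m creep '[{"dx":-0.003,"dy":0.03,"dz":0.005,"rx":0,"ry":0,"rz":0,"gripper":0},{"dx":-0.003,"dy":0.06,"dz":0.005,"rx":0,"ry":0,"rz":0,"gripper":0},{"dx":-0.003,"dy":0.09,"dz":0.005,"rx":0,"ry":0,"rz":0,"gripper":0},{"dx":-0.003,"dy":0.12,"dz":0.005,"rx":0,"ry":0,"rz":0,"gripper":0},{"dx":-0.003,"dy":0.14,"dz":0.005,"rx":0,"ry":0,"rz":0,"gripper":0},{"dx":-0.003,"dy":0.15,"dz":0.005,"rx":0,"ry":0,"rz":0,"gripper":0},{"dx":-0.003,"dy":0.155,"dz":0.005,"rx":0,"ry":0,"rz":0,"gripper":0},{"dx":-0.003,"dy":0.155,"dz":0.005,"rx":0,"ry":0,"rz":0,"gripper":0}]' && python3 -m creep '[{"dx":0,"dy":0.0015,"dz":0,"rx":0,"ry":0,"rz":0,"gripper":0},{"dx":0,"dy":0.003,"dz":0,"rx":0,"ry":0,"rz":0,"gripper":0},{"dx":0,"dy":0.004,"dz":0,"rx":0,"ry":0,"rz":0,"gripper":0},{"dx":0,"dy":0.004,"dz":0,"rx":0,"ry":0,"rz":0,"gripper":0},{"dx":0,"dy":0.004,"dz":0,"rx":0,"ry":0,"rz":0,"gripper":0}]'
```

```text
time: 8.02
tool_pos: [0.4552, -0.3192, 0.1121]
tool_rot: [-1.571, 0.0, 1.885]
contact_force: [0.2, -0.1, -0.1]
opening: 0.0119
time: 8.65
tool_pos: [0.455, -0.3192, 0.1077]
tool_rot: [-1.571, -0.0, 1.885]
contact_force: [0.8, -0.9, -1.0]
opening: 0.0119
```

```bash
python3 -m creep '[{"dx":0,"dy":0.0005,"dz":0,"rx":0,"ry":0,"rz":0,"gripper":0},{"dx":0,"dy":0.001,"dz":0,"rx":0,"ry":0,"rz":0,"gripper":0},{"dx":0,"dy":0.001,"dz":0,"rx":0,"ry":0,"rz":0,"gripper":0},{"dx":0,"dy":0.001,"dz":0,"rx":0,"ry":0,"rz":0,"gripper":0}]'
```

```text
time: 9.15
tool_pos: [0.455, -0.3192, 0.1067]
tool_rot: [-1.571, -0.0, 1.885]
contact_force: [0.4, -0.3, -1.1]
opening: 0.0116
```

```bash
python3 -m creep '[{"dx":0,"dy":0.0005,"dz":0,"rx":0,"ry":0,"rz":0,"gripper":0},{"dx":0,"dy":0.001,"dz":0,"rx":0,"ry":0,"rz":0,"gripper":0},{"dx":0,"dy":0.001,"dz":0,"rx":0,"ry":0,"rz":0,"gripper":0},{"dx":0,"dy":0.001,"dz":0,"rx":0,"ry":0,"rz":0,"gripper":0}]'
```

```text
time: 9.65
tool_pos: [0.4551, -0.3192, 0.1064]
tool_rot: [-1.571, 0.0, 1.885]
contact_force: [-0.9, 1.0, 4.9]
opening: 0.0116
```

The guard has touched the floor: the force is +4.9 N and it stopped at 0.1064. I'll release and back off upward.

```bash
python3 -m creep '[{"dx":0,"dy":-0.0003,"dz":0,"rx":0,"ry":0,"rz":0,"gripper":0.16},{"dx":0,"dy":-0.0003,"dz":0,"rx":0,"ry":0,"rz":0,"gripper":0.2},{"dx":0,"dy":-0.0003,"dz":0,"rx":0,"ry":0,"rz":0,"gripper":0.3},{"dx":0,"dy":-0.0003,"dz":0,"rx":0,"ry":0,"rz":0,"gripper":0.4},{"dx":0,"dy":-0.0003,"dz":0,"rx":0,"ry":0,"rz":0,"gripper":0.5},{"dx":0,"dy":-0.0003,"dz":0,"rx":0,"ry":0,"rz":0,"gripper":0.5}]' && python3 -m creep '[{"dx":0,"dy":-0.01,"dz":0,"rx":0,"ry":0,"rz":0,"gripper":0.5},{"dx":0,"dy":-0.03,"dz":0,"rx":0,"ry":0,"rz":0,"gripper":0.5},{"dx":0,"dy":-0.06,"dz":0,"rx":0,"ry":0,"rz":0,"gripper":0.5},{"dx":0,"dy":-0.1,"dz":0,"rx":0,"ry":0,"rz":0,"gripper":0.5},{"dx":0,"dy":-0.13,"dz":0,"rx":0,"ry":0,"rz":0,"gripper":0.5},{"dx":0,"dy":-0.13,"dz":0,"rx":0,"ry":0,"rz":0,"gripper":0.5}]'; sed 's/((.158,.17),(.122,.134))/((.11,.13),(.078,.092))/' look.py > look2.py; python3 look2.py w5;python3 -c "
from h import *
from cell import status
rel(status.observe(),[.547,-.0185,.19],101)"
```

```text
time: 10.4
tool_pos: [0.455, -0.3192, 0.106]
tool_rot: [-1.571, -0.0, 1.885]
contact_force: [0.0, 0.4, -0.4]
opening: 0.0454
time: 11.15
tool_pos: [0.4559, -0.32, 0.2392]
tool_rot: [-1.574, 0.005, 1.885]
contact_force: [0.5, 0.2, 0.4]
opening: 0.0459
2844 [0.01241308 0.08379534 0.12053109]
0.11 487 px 257.2505133470226 187.36550308008214 [ 0.45307557 -0.31967396  0.11906373] ((454.37811279296875, -319.56903076171875), (37.51862335205078, 11.827820777893066), 18.193361282348633)
0.078 2140 px 257.6448598130841 176.86308411214952 [ 0.45195141 -0.31960264  0.08367444] ((454.9186096191406, -318.7664794921875), (58.83344268798828, 55.060462951660156), 17.89470100402832)
tool [ 0.4559 -0.32    0.2392] [-90.18   0.31 108.01] open 0.0459 F [0.5 0.2 0.4] t 11.15
d [0. 0. 0.] r [ 0.0034  0.131  -0.0052]
tool [ 0.4552 -0.3194  0.2373] [-90.08   0.13 108.  ] open 0.0461 F [ 1.2 -0.6  0.4] t 11.2
d [ 0.2579  0.0469 -0.1802] r [ 0.0015  0.1222 -0.0022]
```

View pics/w5.png

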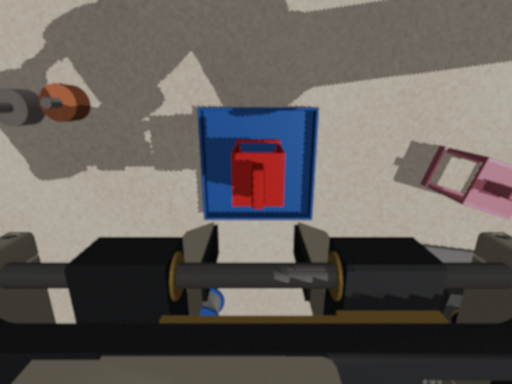

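The guard stands upright at (257,187): roof z 0.084, top 0.120, centre (0.454, -0.319), all as expected. Next is the knob.

```bash
python3 -m creep '[{"dx":0.03,"dy":0,"dz":-0.021,"rx":0,"ry":0.015,"rz":0,"gripper":0.65},{"dx":0.07,"dy":0,"dz":-0.049,"rx":0,"ry":0.03,"rz":0,"gripper":0.65},{"dx":0.11,"dy":0,"dz":-0.077,"rx":0,"ry":0.05,"rz":0,"gripper":0.65},{"dx":0.15,"dy":0,"dz":-0.105,"rx":0,"ry":0.07,"rz":0,"gripper":0.65},{"dx":0.19,"dy":0,"dz":-0.133,"rx":0,"ry":0.09,"rz":0,"gripper":0.65},{"dx":0.23,"dy":0,"dz":-0.161,"rx":0,"ry":0.11,"rz":0,"gripper":0.65},{"dx":0.258,"dy":0,"dz":-0.18,"rx":0,"ry":0.122,"rz":0,"gripper":0.65},{"dx":0.258,"dy":0,"dz":-0.18,"rx":0,"ry":0.122,"rz":0,"gripper":0.65},{"dx":0.258,"dy":0,"dz":-0.18,"rx":0,"ry":0.122,"rz":0,"gripper":0.65},{"dx":0.258,"dy":0,"dz":-0.18,"rx":0,"ry":0.122,"rz":0,"gripper":0.65}]'; cat > look3.py <<'E'
import sys
from h import *
from cell import status,read_camera
st=status.observe()
p,d=read_camera("wrist")
cv2.imwrite(f"pics/{sys.argv[1]}.png",cv2.cvtColor(p,cv2.COLOR_RGB2BGR))
hsv=cv2.cvtColor(p,cv2.COLOR_RGB2HSV);H,S,V=[hsv[...,i].astype(int) for i in range(3)]
W=cloud("wrist",d,st)
m=(H>20)&(H<35)&(S>120)&(V>60)&(d>.05)&(np.hypot(W[...,0]-.547,W[...,1]+.018)<.05)
v,u=np.nonzero(m);print("dot",len(u),u.mean(),v.mean(),np.median(W[m],0))
print("plane",plane("wrist",[u.mean(),v.mean()],float(sys.argv[2]),st))
k=(np.hypot(W[...,0]-.547,W[...,1]+.018)<.03)&(np.abs(W[...,2]-float(sys.argv[2]))<.004)&(d>.05)
print("top face",k.sum(),cv2.minEnclosingCircle((W[k][:,:2]*1000).astype(np.float32)))
rel(st,[.547,-.0185,.103],101)
E
python3 look3.py w6 .118
```

```text
time: 12.45
tool_pos: [0.5461, -0.0192, 0.2356]
tool_rot: [-1.57, -0.0, 1.762]
contact_force: [-0.6, -0.0, 0.3]
opening: 0.0595
dot 261 256.7586206896552 193.2183908045977 [ 0.54749284 -0.01754197  0.11832773]
plane [[ 0.5476777  -0.01755564  0.118     ]]
top face 469 ((547.7405395507812, -17.847875595092773), 12.686803817749023)
tool [ 0.5461 -0.0192  0.2356] [-8.9950e+01 -1.0000e-02  1.0094e+02] open 0.0595 F [-0.6 -0.   0.3] t 12.45
d [ 0.0005  0.1326 -0.0012] r [-0.0008 -0.0011  0.0002]
```

View pics/w6.png

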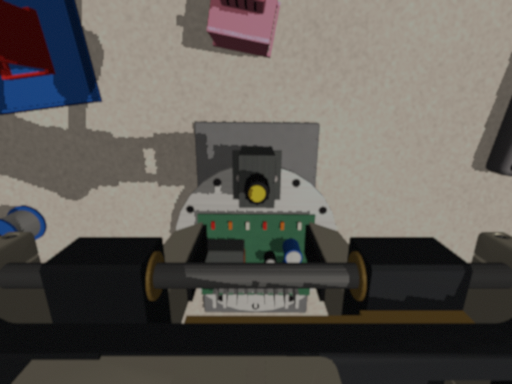

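The knob is at (257,193). Its axis is (0.5477, -0.0176), its top is at z 0.118 and its radius is 12.7 mm, so it is seated. I'll go down and grip.

```bash
python3 -m creep '[{"dx":0.001,"dy":0.04,"dz":-0.002,"rx":0,"ry":0,"rz":0,"gripper":0.65},{"dx":0.001,"dy":0.08,"dz":-0.002,"rx":0,"ry":0,"rz":0,"gripper":0.65},{"dx":0.001,"dy":0.11,"dz":-0.002,"rx":0,"ry":0,"rz":0,"gripper":0.65},{"dx":0.001,"dy":0.125,"dz":-0.002,"rx":0,"ry":0,"rz":0,"gripper":0.65},{"dx":0.001,"dy":0.133,"dz":-0.002,"rx":0,"ry":0,"rz":0,"gripper":0.65},{"dx":0.001,"dy":0.133,"dz":-0.002,"rx":0,"ry":0,"rz":0,"gripper":0.4},{"dx":0.001,"dy":0.133,"dz":-0.002,"rx":0,"ry":0,"rz":0,"gripper":0},{"dx":0.001,"dy":0.133,"dz":-0.002,"rx":0,"ry":0,"rz":0,"gripper":0},{"dx":0.001,"dy":0.133,"dz":-0.002,"rx":0,"ry":0,"rz":0,"gripper":0},{"dx":0.001,"dy":0.133,"dz":-0.002,"rx":0,"ry":0,"rz":0,"gripper":0},{"dx":0.001,"dy":0.133,"dz":-0.002,"rx":0,"ry":0,"rz":0,"gripper":0},{"dx":0.001,"dy":0.133,"dz":-0.002,"rx":0,"ry":0,"rz":0,"gripper":0},{"dx":0.001,"dy":0.133,"dz":-0.002,"rx":0,"ry":0,"rz":0,"gripper":0}]' 55
```

```text
time: 14.12
tool_pos: [0.5487, -0.0177, 0.1036]
tool_rot: [-1.572, 0.001, 1.763]
contact_force: [0.9, -5.6, 2.1]
opening: 0.0232
```

```bash
python3 -m creep '[{"dx":0,"dy":-0.002,"dz":0,"rx":0,"ry":0,"rz":0,"gripper":0},{"dx":0,"dy":-0.004,"dz":0,"rx":0,"ry":0,"rz":0,"gripper":0},{"dx":0,"dy":-0.006,"dz":0,"rx":0,"ry":0,"rz":0,"gripper":0},{"dx":0,"dy":-0.008,"dz":0,"rx":0,"ry":0,"rz":0,"gripper":0},{"dx":0,"dy":-0.01,"dz":0,"rx":0,"ry":0,"rz":0,"gripper":0},{"dx":0,"dy":-0.012,"dz":0,"rx":0,"ry":0,"rz":0,"gripper":0},{"dx":0,"dy":-0.012,"dz":0,"rx":0,"ry":0,"rz":0,"gripper":0},{"dx":0,"dy":-0.012,"dz":0,"rx":0,"ry":0,"rz":0,"gripper":0}]' 55
```

```text
time: 15.12
tool_pos: [0.5485, -0.0177, 0.1136]
tool_rot: [-1.571, 0.001, 1.763]
contact_force: [5.0, -6.2, -13.1]
opening: 0.0232
```

```bash
python3 -m creep '[{"dx":0,"dy":-0.001,"dz":0,"rx":0,"ry":0,"rz":0,"gripper":0},{"dx":0,"dy":-0.002,"dz":0,"rx":0,"ry":0,"rz":0,"gripper":0},{"dx":0,"dy":-0.003,"dz":0,"rx":0,"ry":0,"rz":0,"gripper":0},{"dx":0,"dy":-0.003,"dz":0,"rx":0,"ry":0,"rz":0,"gripper":0},{"dx":0,"dy":-0.003,"dz":0,"rx":0,"ry":0,"rz":0,"gripper":0}]' 55;python3 -m creep '[{"dx":0,"dy":-0.001,"dz":0,"rx":0,"ry":0,"rz":0,"gripper":0},{"dx":0,"dy":-0.002,"dz":0,"rx":0,"ry":0,"rz":0,"gripper":0},{"dx":0,"dy":-0.002,"dz":0,"rx":0,"ry":0,"rz":0,"gripper":0},{"dx":0,"dy":-0.002,"dz":0,"rx":0,"ry":0,"rz":0,"gripper":0}]' 55
```

```text
time: 15.75
tool_pos: [0.5486, -0.0177, 0.1164]
tool_rot: [-1.571, 0.001, 1.763]
contact_force: [5.5, -6.4, -14.2]
opening: 0.0235
time: 16.25
tool_pos: [0.5485, -0.0177, 0.1177]
tool_rot: [-1.57, 0.001, 1.763]
contact_force: [8.6, -5.7, -20.0]
opening: 0.0228
```

It rose 14.1 mm and the force climbed past the spring's 14 N, so the plunger is at its stop. Checking with the cameras before I hand in.

```bash
python3 look3.py w7 .132; python3 - <<'E'
from h import *
from cell import read_camera
p,d=read_camera("scene");cv2.imwrite("pics/s7.png",cv2.resize(cv2.cvtColor(p,cv2.COLOR_RGB2BGR)[90:270,130:370],(720,540),interpolation=2))
W=cloud("scene",d);hsv=cv2.cvtColor(p,cv2.COLOR_RGB2HSV);H,S,V=[hsv[...,i].astype(int) for i in range(3)]
m=((H<6)|(H>174))&(S>150)&(V>50)&(np.hypot(W[...,0]-.455,W[...,1]+.319)<.07);q=W[m];print("guard",m.sum(),np.percentile(q[:,2],[1,50,99]),q.mean(0))
E
```

```text
dot 282 251.91843971631207 264.8510638297872 [ 0.5420505  -0.01969313  0.13248859]
plane [[ 0.54691859 -0.01967467  0.132     ]]
top face 1053 ((537.3304443359375, -19.681425094604492), 20.06705665588379)
tool [ 0.5485 -0.0177  0.1177] [-8.996e+01  4.000e-02  1.010e+02] open 0.0228 F [  8.6  -5.7 -20. ] t 16.25
d [-0.0005  0.0147  0.0016] r [-0.0008 -0.0001 -0.0007]
guard 546 [0.0113889  0.08361062 0.12262418] [ 0.46344809 -0.31150191  0.07039239]
```

View pics/w7.png

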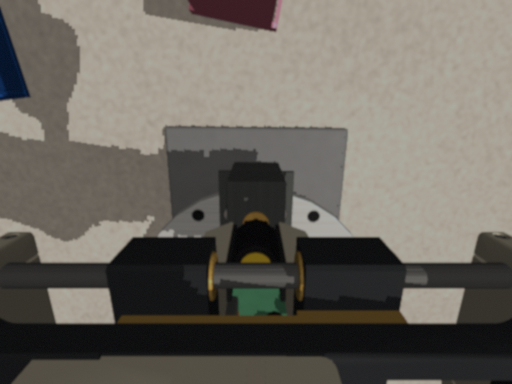

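View pics/s7.png

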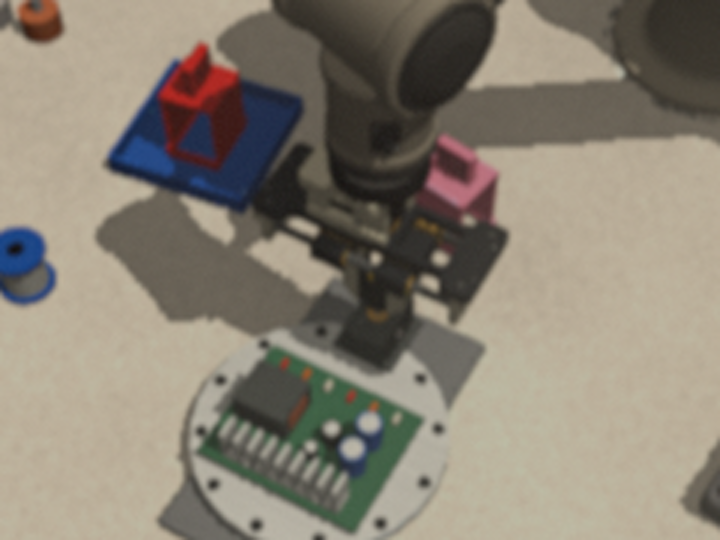

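```bash
python3 - <<'E'
from h import *
from cell import status,read_camera
st=status.observe();p,d=read_camera("wrist");W=cloud("wrist",d,st)
hsv=cv2.cvtColor(p,cv2.COLOR_RGB2HSV);m=np.zeros(d.shape,bool);m[248:266,238:276]=1
m&=(hsv[...,0]>20)&(hsv[...,0]<35)&(hsv[...,1]>120)&(hsv[...,2]>60)
print(m.sum(),np.median(W[m],0),np.percentile(W[m][:,2],[10,90]));print(status.observe()["contact_force"],status.observe()["opening"])
E
```

```text
239 [ 0.54239205 -0.01896347  0.13237534] [0.13157978 0.13308166]
[  7.86206841  -5.32726579 -19.44749083] 0.023186747240809887
```

The dot is at z 0.1324, against 0.1183 when the plunger was home. That is 14 mm of travel, and the force is steady. Handing in.

```bash
python3 -c "
from cell import robot,status
print(robot.hand_in());s=status.observe();print(s['time'],s['tool_pos'],s['contact_force'],s['opening'])"
```

```text
the job is handed in; nothing more can be done
None
the job is handed in; nothing more can be done
```

I lifted the red guard straight off the rail and stood it upright in the blue tray. I then pulled the plunger knob up to its stop and handed in at about 16 s while still holding it.

- **Guard:** before I left it, the wrist camera showed it standing on the tray floor, let go: roof at z 0.084, top at 0.120, about 1 mm from the tray centre. The scene picture at the end still shows it upright.
- **Plunger:** the knob's yellow dot rose from z 0.118 to 0.132, about 14 mm. The downward pull on the tool was about 19–20 N, more than the spring's 14 N, so the plunger is against its stop. The grip was set to 55 N with no sign of slipping.
- **Bystanders:** I kept clear of the multimeter, the solder spool and the jar. The spool and part of the meter appear in the last picture, but I did not re-measure any of the three.

**Checks that disagreed:**
- The scene camera put the tray and guard about 8 mm from where the wrist and top cameras did. I used the wrist camera.
- With the knob gripped, the circle fit to its top face was spoiled by the fingers, and the dot's depth reading came out about 5 mm off sideways. I relied on the dot's height, the arm's rise and the force.
- The arm is also pressing on the knob sideways with about 5–9 N.
- The state could not be read after handing in, so nothing was checked over the last second.

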